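# Hold the varnish test cell in the lamp beam

### The job

Check the colour of a cured varnish sample: first wind the brass key on top of the lamp clockwise in repeated partial turns until it is fully wound, and let go of it. Then take the tall cell out of the rack, gripping it only by its two frosted faces and never touching its clear amber windows, and hold it upright and still in the light path, clear of the bench, about midway between the lamp and sensor snouts, with its window middle on the line between them and its windows facing the snouts squarely. Finish while still holding it there, and leave the two short cells, the jar and the brush where they are.

Things in the scene. Friction and masses are not known exactly. Their poses are not given: they have to be found in the camera images.
- bench: Fixed bench: steel base plate 90 (x) by 270 (y) by 12 mm; origin centre of its underside, on the table. Grey box heads: lamp (70 by 60 mm, top 100 mm above table) centred at y +98 mm, sensor (60 by 56 mm, top 95 mm) at y -100 mm. Their black 28 mm snouts face each other along y, 70 mm above the table, 112 mm free between them.
- beam_mid (a point): The point midway between the two snouts, on the beam axis, 70 mm above the table (58 mm above the base plate). Axes as the bench: the beam runs along y, z is up.
- key (a joint): Key angle, rad: grows as the key turns clockwise seen from above, from 0 (run down) to a hard stop at 3.2 (fully wound; above 3.0 counts). Starts at 0.2 to 0.9. A weak spring pulls back but an inner brake holds it wherever it is let go; turning takes 0.05 to 0.1 N m. Needs several grasps.
- key_grip (a point): The winding key: upright flat brass wing 40 mm long (x), 8 mm thick (y), 30 mm high, on a vertical 10 mm stem on top of the lamp head. Point on the turning axis at the wing's mid height, 134 mm above the table; the wing spans 118 to 148 mm, its underside 18 mm above the lamp's top. Its x lies along the wing and turns with it; z up.
- rack: Fixed wooden rack 85 (x) by 200 (y) by 20 mm high, origin centre of its underside. Three pockets 12 mm deep in a row along y, 62 mm apart, the middle one at its centre, a cell standing in each with 1.5 mm play all round; windows face along the rack's y, frosted faces along its x.
- cell: The tall cell (in any pocket; the only one 76 mm high): upright prism, two frosted white cheeks with a clear amber block of solid cured varnish between. Origin: centre of its foot, 8 mm above the table in the rack. y: across the frosted faces, outer surfaces 32 mm apart (each 17 mm wide, full height); x: across the windows; z up. About 60 g.
- cell_windows: The clear amber block of the tall cell, not to be touched by the fingers: 20 mm from window to window along the cell's x (1.5 mm proud of the cheeks on each side), 20 mm wide along y, from 4 to 72 mm above the foot. Origin and axes as the tall cell.
- window_mid (a point): Middle of the tall cell's windows: the cell's centre, 38 mm above its foot. Axes as the cell. This point belongs on the beam.
- short_a: Short cell, like the tall one but 46 mm high, in another pocket; stays there. Origin: centre of its foot.
- short_b: The other short cell, 46 mm high, in the remaining pocket; stays there. Origin: centre of its foot.
- jar: Closed glass jar, 48 mm diameter, 60 mm high, standing on the table beyond the work, left of the brush; origin: centre of its underside. Stays.
- brush: Varnish brush lying on the table beyond the work, its length roughly along the world y; stays.
Mind the look-alikes: they are no part of the job. Leave any black look-alike of the cell alone. Of the things shaped like the rack, the wooden one is meant.

How it is judged (in metres and radians):
On the way, in this order (a step that is already met when the one before it is completed fails the run):
1. the key is fully wound and let go, with the tall cell not yet taken (value of joint key above 3 rad and contact force between each of bench, cell and the fingers below 0.05 N and distance of cell from where it was at the start of the episode below 0.015 m), for 0.1 s.
2. the tall cell is out of the rack, in the fingers (height (world z) of cell above 0.026 m and contact force between cell and the fingers above 0.5 N), for 0.2 s.
At the end, for the whole second after the job is handed in: Key above 3.0 rad; tall cell held by the fingers alone, still, window middle within 6 mm of the beam sideways, 10 mm in height, 20 mm of midway along it; square and upright within 0.15 rad; short cells, jar and brush within 20 mm of their start (value of joint key above 3 rad and x of window_mid in the frame of beam_mid between -0.006 and 0.006 m and y of window_mid in the frame of beam_mid between -0.02 and 0.02 m and z of window_mid in the frame of beam_mid between -0.01 and 0.01 m and angle between the x axis of cell and the y axis of bench, either way round below 0.15 rad and angle between cell's own z axis and vertical below 0.15 rad and height (world z) of cell above 0.02 m and contact force between cell and the fingers above 0.5 N and contact force between cell and bench below 0.05 N and contact force between cell and rack below 0.05 N and linear speed of cell below 0.02 m/s and distance of each of short_a, short_b, jar, brush from where it was at the start of the episode below 0.02 m); the arm keeps its last pose, push and grip.
It fails at once if the fingers touch the clear windows of the tall cell (contact force between cell_windows and the fingers above 0.5 N).
It fails at once if a short cell, the jar or the brush is disturbed (moved over 20 mm) (distance of any of short_a, short_b, jar, brush from where it was at the start of the episode above 0.02 m).
It also fails if it takes over 72 s, if anything falls off the work surface, if the arm or the gripper's body presses on something with over 40 N, if the wrist force passes 120 N, or if a joint passes its speed limit or range.

### The arm

A 6-joint arm with a two-finger parallel gripper is mounted at the origin on the work surface. World frame = base frame: x ahead of the robot, y to its left, z up, the work surface at z = 0. Lengths are in mm, angles in rad, forces in N, time in s.
With the tool pointing down it reaches from about 350 to 975 mm from the base axis. Payload 7.1 kg.
Tool frame: the origin (TCP) lies on the centre line of the jaws, within the pads' length; the fingertips stand 14 mm ahead of it and the grasp point (between the pads) lies 5 mm behind it; x points along the fingers, z is the direction in which the jaws open and shut, and the axes are right-handed (so a half turn about x gives the same grasp; the last joint's range is limited). The gripper opens to 88 mm and grips with 3 to 60 N. Pads are 20 mm wide; open, the fingers measure 115 mm over their backs; the gripper's body (75 mm by 178 mm) begins 61 mm behind the grasp point.
Start: joints at [-1.296, 0.423, 1.63, -0, 1.089, -0.019], TCP at [181.013, -598.197, 236.675] pointing down, gripper open.
Joint ranges: [-3, 3], [-0.9, 2.11], [0.09, 2.58], [-1.31, 4.45], [0.11, 2.69], [-2.54, 2.54]. Speed limits (rad/s): [2.39, 2.39, 3.01, 3.14, 3.14, 3.14].

### API

Orientations are given as a rotation vector (axis times angle).
In Python, from workcell import ctrl gives the robot as it stands.
- The arm moves only by the tool servo_tool, never from a script. Its argument "plan" is a list that holds one entry, the list of rows, each a list of 7 numbers: the shift along the tool's x, y, z in cm, then the turn, a rotation vector about the tool's x, y, z in rad, then the finger opening in cm, from 0 to 8.78. A call has 1 to 8 rows; each row is the pose to reach, as a shift and turn from the pose commanded when the call began, along the tool's axes at that moment; what a row does not reach only later rows make up. A row lasts 1/12 s, in which the tool goes at most 41.7 mm and 7.16 degrees, less where a joint would pass 70% of its speed; a pose out of reach is approached as far as the arm can. A call with a gripper value outside its range is refused whole. The fingers move at their own pace and stop on an object; the grip force is fixed at half the most. Time passes only in rows, so rows that repeat a pose let the fingers close. It gives the time, the measured TCP pose, the force and the opening at its end, in the units of the state.
- ctrl.get_obs(): the state, without advancing time (a new reading comes with each control period).
- ctrl.get_image(name): name is "scene" or "side" or "wrist"; returns the picture (384x512x3 uint8, red, green, blue); there is no depth.
- ctrl.calibration(name): a dict with "K" (3x3 intrinsics, pixels), "view" (4x4, takes a point from world to camera coordinates). Camera axes: x right, y up, looking along -z (the intrinsics and any distortion apply to the point x, -y, -z); pixel columns grow to the right and rows downward; lengths in mm; the calibration is good to about 2 mm. A picture is of the moment at which its call begins: read the wrist's pose just before it. calibration takes no time and is no camera call; for the wrist camera it gives the pose at the moment of the call.
- ctrl.close_job(): hands the job in, once; it reports no verdict.
The state is a dict: "t": time; "qpos": joint angles; "qvel": joint speeds; "joint_torque": joint torques, N m; "ee_pos": TCP position; "orientation": TCP orientation; "ft_force": force on the tool from outside, world axes, zero at the start; "moment": the same for the moment, N m; "width": finger opening in mm.
Only numpy, scipy, OpenCV 4.12 (cv2) and the standard library are available. Lean on these libraries where they do the work, as an engineer would, in place of code of your own. Each camera call takes 0.05 s, during which the arm holds its last target.

## Working session

There is one attempt and no reset: what is moved stays moved. The work goes in short steps, Python scripts to look and compute and a tool call to move; the robot and the scene stay as the last step left them, time stands still between calls to the robot, and variables do not carry over. Pictures are saved under pics/ and viewed, and the job is handed in when it is done.

Besides the shell and the picture viewer there is one more tool, called after "Call:" as a command line: name --argument value ..., lists and objects as JSON in quotes. servo_tool: Moves the arm, as the interface text tells. Its arguments: {"type":"object","properties":{"plan":{"type":"array","items":{"type":"array","items":{"type":"array","items":{"type":"number"}}}}},"required":["plan"]}

```bash
ls; mkdir -p pics; python3 - <<'E'
from workcell import ctrl
import cv2
print(ctrl.get_obs())
for n in ["scene","side","wrist"]:
    c=ctrl.calibration(n); print(n,c)
    im=ctrl.get_image(n); cv2.imwrite(f"pics/{n}0.png",im[:,:,::-1])
E
```

```text
pics
{'t': 0.0, 'qpos': array([-1.29600180e+00,  4.23796426e-01,  1.63067476e+00, -1.40815230e-05,
        1.08856574e+00, -1.90091273e-02]), 'qvel': array([ 4.99365423e-04,  1.71861030e-03,  9.38659080e-04, -8.80141528e-05,
       -8.96136012e-04,  1.34582900e-03]), 'joint_torque': array([ 7.89838959e-04, -5.44616318e+01, -2.73659581e+01,  6.43986580e-02,
        2.27819884e-02, -1.35040632e-04]), 'ee_pos': array([ 180.87254505, -597.71719508,  235.93538478]), 'orientation': array([ 0.99098154,  1.33516639, -0.98953137]), 'ft_force': array([-0.25882398,  0.00463666, -0.31034836]), 'moment': array([ 0.03172628, -0.01542045, -0.04083079]), 'width': 88.04214043703203}
scene {'K': array([[399.71524504,   0.        , 248.50266993],
       [  0.        , 399.71524504, 195.14110082],
       [  0.        ,   0.        ,   1.        ]]), 'view': array([[-3.20068909e-02,  9.99483655e-01, -2.82540087e-03,
         4.46325759e+01],
       [-8.58353870e-01, -2.60389571e-02,  5.12396923e-01,
         3.96553115e+02],
       [ 5.12058778e-01,  1.88254262e-02,  8.58744089e-01,
        -1.59137390e+
[... 424 characters left out ...]
49448e+02],
       [-7.40006483e-02,  7.53038358e-01,  6.53802061e-01,
        -1.22235111e+03],
       [ 0.00000000e+00,  0.00000000e+00,  0.00000000e+00,
         1.00000000e+00]])}
wrist {'K': array([[281.14513772,   0.        , 257.65735304],
       [  0.        , 281.14513772, 194.08840029],
       [  0.        ,   0.        ,   1.        ]]), 'view': array([[ 2.89779660e-01, -9.57092684e-01, -1.15888001e-03,
        -6.23799546e+02],
       [ 9.25551290e-01,  2.80537727e-01, -2.54270315e-01,
         3.08567289e+01],
       [ 2.43685368e-01,  7.26097625e-02,  9.67132495e-01,
        -3.89313316e+02],
       [ 0.00000000e+00,  0.00000000e+00,  0.00000000e+00,
         1.00000000e+00]])}
```

View pics/scene0.png

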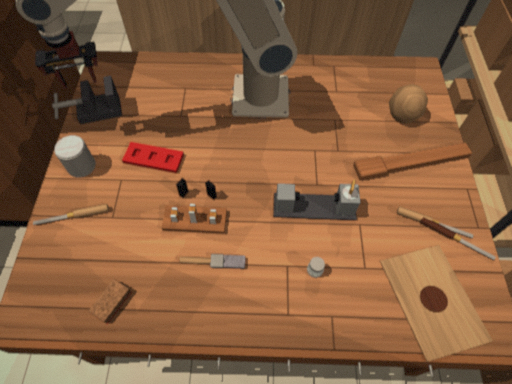

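View pics/side0.png

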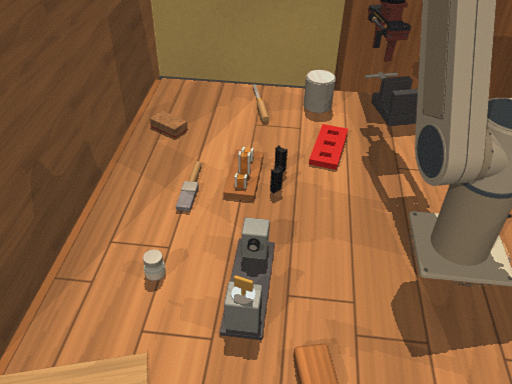

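View pics/wrist0.png

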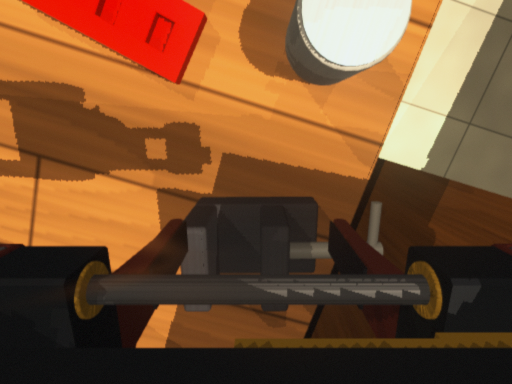

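The scene view shows the lamp with its key at about (352,190), the sensor at (286,197), the wooden rack at (195,215), the jar at (316,266) and the brush at (228,262). The side view shows the key at (243,285) and the rack at (245,180). Next I'll zoom in on these.

```bash
cat > h.py <<'E'
import numpy as np, cv2
from workcell import ctrl
from scipy.spatial.transform import Rotation as R
def ray(c,uv):
    V=c["view"];K=c["K"]
    d=np.linalg.solve(K,[uv[0],uv[1],1.0]); d=np.array([d[0],-d[1],-d[2]])
    Rm=V[:3,:3]; o=-Rm.T@V[:3,3]; d=Rm.T@d; return o,d/np.linalg.norm(d)
def onz(c,uv,z):
    o,d=ray(c,uv); return o+d*(z-o[2])/d[2]
def tri(rs):
    A=np.zeros((3,3));b=np.zeros(3)
    for o,d in rs:
        P=np.eye(3)-np.outer(d,d);A+=P;b+=P@o
    p=np.linalg.solve(A,b)
    return p,[np.linalg.norm((np.eye(3)-np.outer(d,d))@(p-o)) for o,d in rs]
def proj(c,p):
    q=c["view"]@np.append(p,1); q=c["K"]@np.array([q[0],-q[1],-q[2]]); return q[:2]/q[2]
E
python3 - <<'E'
import cv2
s=cv2.imread('pics/scene0.png');d=cv2.imread('pics/side0.png')
def crop(im,x,y,w,h,k,n): cv2.imwrite(n,cv2.resize(im[y:y+h,x:x+w],None,fx=k,fy=k,interpolation=cv2.INTER_CUBIC))
crop(s,265,170,110,60,7,'pics/sb.png');crop(s,155,170,85,70,8,'pics/sr.png')
crop(d,215,205,70,140,4,'pics/db.png');crop(d,215,130,85,80,7,'pics/dr.png')
E
```

```text
(no output)
```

View pics/sb.png

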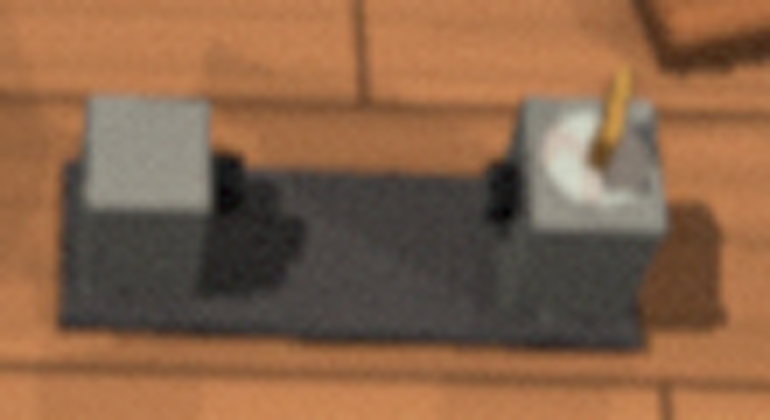

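View pics/sr.png

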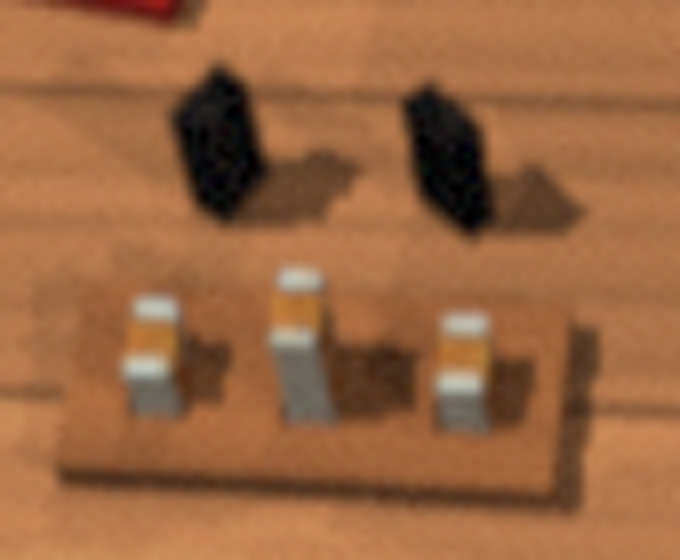

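View pics/db.png

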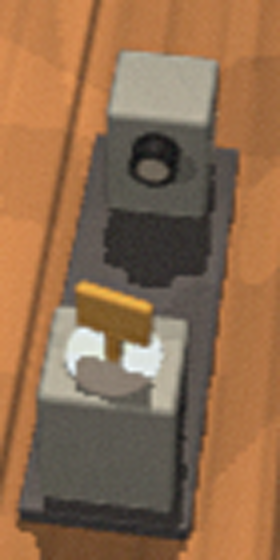

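View pics/dr.png

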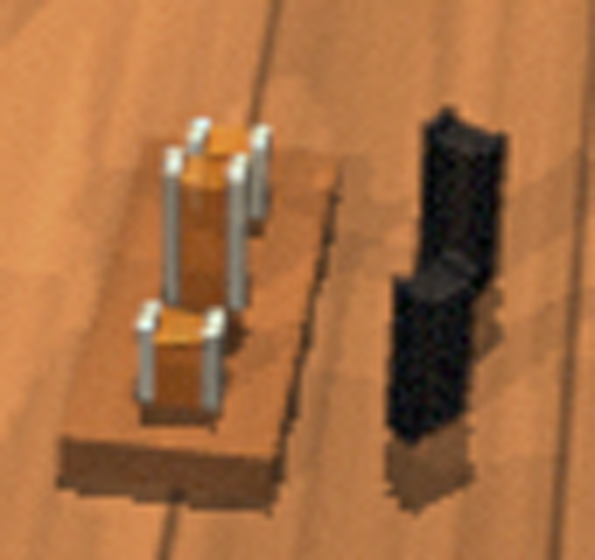

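```bash
python3 - <<'E'
from h import *
s=ctrl.calibration("scene");d=ctrl.calibration("side")
f=lambda x,y,k,u,v:((x+.5)/k+u-.5,(y+.5)/k+v-.5)
def show(n,c,pts,k,u,v,z):
    P=np.array([onz(c,f(*p,k,u,v),z) for p in pts]); print(n,P[:,:2].round(0).tolist(),P.mean(0).round(1))
show('sens S',s,[(88,97),(210,98),(213,210),(85,208)],7,265,170,95)
show('lamp S',s,[(524,98),(655,100),(667,230),(533,230)],7,265,170,100)
show('sens D',d,[(121,52),(217,60),(212,124),(108,113)],4,215,205,95)
show('lamp D',d,[(55,306),(187,320),(180,412),(40,400)],4,215,205,100)
show('plate S',s,[(68,160),(640,348),(62,328)],7,265,170,12)
show('key D',d,[(78,283),(153,305)],4,215,205,148)
show('rack S',s,[(80,290),(575,297),(555,490),(62,475)],8,155,170,20)
show('rack D',d,[(145,140),(340,165),(275,455),(62,440)],7,215,130,20)
show('tall S',s,[(280,268),(325,270),(315,345),(270,343)],8,155,170,84)
show('tall D',d,[(165,155),(183,152),(245,157),(228,170)],7,215,130,84)
# triang sensors tri
for n,a,b in [('lamp',[(524,98),(655,100),(667,230),(533,230)],[(55,306),(187,320),(180,412),(40,400)]),('sens',[(88,97),(210,98),(213,210),(85,208)],[(121,52),(217,60),(212,124),(108,113)])]:
    pa=np.mean(a,0);pb=np.mean(b,0); print(n,tri([ray(s,f(*pa,7,265,170)),ray(d,f(*pb,4,215,205))]))
print('tall',tri([ray(s,f(297,306,8,155,170)),ray(d,f(206,160,7,215,130))]))
o=ctrl.get_obs(); print(R.from_rotvec(o['orientation']).as_matrix().round(3),o['ee_pos'])
V=ctrl.calibration('wrist')['view']; print('wristcam',-V[:3,:3].T@V[:3,3],-V[2,:3])
E
```

```text
sens S [[474.0, 62.0], [472.0, 117.0], [531.0, 116.0], [532.0, 60.0]] [502.3  88.7  95. ]
lamp S [[471.0, 257.0], [471.0, 316.0], [538.0, 314.0], [540.0, 255.0]] [505.1 285.7 100. ]
sens D [[530.0, 67.0], [473.0, 66.0], [472.0, 118.0], [531.0, 117.0]] [501.4  92.2  95. ]
lamp D [[539.0, 261.0], [471.0, 261.0], [469.0, 317.0], [537.0, 319.0]] [504.  289.3 100. ]
plate S [[457.0, 57.0], [550.0, 321.0], [548.0, 54.0]] [518.4 143.9  12. ]
key D [[523.0, 283.0], [486.0, 292.0]] [504.5 287.3 148. ]
rack S [[524.0, -303.0], [521.0, -100.0], [609.0, -103.0], [608.0, -299.0]] [ 565.4 -201.3   20. ]
rack D [[606.0, -297.0], [520.0, -290.0], [527.0, -101.0], [609.0, -99.0]] [ 565.5 -196.6   20. ]
tall S [[547.0, -210.0], [548.0, -193.0], [581.0, -193.0], [580.0, -211.0]] [ 563.9 -201.7   84. ]
tall D [[583.0, -202.0], [577.0, -205.0], [552.0, -205.0], [557.0, -195.0]] [ 567.2 -201.6   84. ]
lamp (array([503.8808981 , 286.90224445,  96.49862691]), [np.float64(0.5034321578644482), np.float64(0.5034321578645806)])
sens (array([501.26138316,  89.1533303 ,  91.95468432]), [np.float64(0.507020118894373), np.float64(0.5070201188945034)])
tall (array([ 565.73901466, -200.96994815,   84.90760859]), [np.float64(1.3809917585144045), np.float64(1.380991758514523)])
[[-0.     0.957  0.29 ]
 [ 0.001  0.29  -0.957]
 [-1.     0.    -0.001]] [ 180.8872083  -597.82174468  236.07439505]
wristcam [ 247.08672681 -577.46400458  383.73849582] [-0.24363227 -0.07279486 -0.96713196]
```

```bash
cat >> h.py <<'E'
def yawof(o):
    z=R.from_rotvec(o['orientation']).as_matrix()[:,2]; return np.arctan2(z[1],z[0])
def goto(p,yaw=None):
    o=ctrl.get_obs(); M=R.from_rotvec(o['orientation']).as_matrix()
    sh=M.T@(np.array(p)-o['ee_pos'])/10
    c=yawof(o)
    psi=c if yaw is None else yaw
    z=np.array([np.cos(psi),np.sin(psi),0]);x=np.array([0,0,-1.]);T=np.stack([x,np.cross(z,x),z],1)
    rv=R.from_matrix(M.T@T).as_rotvec()
    print('t',round(o['t'],2),'at',o['ee_pos'].round(1),'yaw',round(c,3),'q',o['qpos'].round(2),'| shift cm',sh.round(2),'turn',rv.round(3))
E
python3 - <<'E'
from h import *
goto([480,-230,280],0)
c=ctrl.calibration('wrist');o=ctrl.get_obs()
print('TCP px',proj(c,o['ee_pos']),proj(c,o['ee_pos']-[0,0,80]),proj(c,o['ee_pos']-[0,0,120]))
E
```

```text
t 0.15 at [ 180.9 -597.8  236.1] yaw -1.277 q [-1.3   0.42  1.63 -0.    1.09 -0.02] | shift cm [ -4.36  39.28 -26.55] turn [-1.277e+00 -1.000e-03 -1.000e-03]
TCP px [258.43323031 245.67473341] [258.27155095 204.83947791] [258.2246451  192.99249688]
```

```bash
python3 - <<'E'
from h import *
goto([566,-205,230],0)
E
```

```text
t 0.15 at [ 180.9 -597.8  236.1] yaw -1.277 q [-1.3   0.42  1.63 -0.    1.09 -0.02] | shift cm [  0.64  48.24 -26.45] turn [-1.277e+00 -1.000e-03 -1.000e-03]
```

Call:
servo_tool --plan '[[[0.6,48.2,-26.5,-1.28,0,0,8.78],[0.6,48.2,-26.5,-1.28,0,0,8.78],[0.6,48.2,-26.5,-1.28,0,0,8.78],[0.6,48.2,-26.5,-1.28,0,0,8.78],[0.6,48.2,-26.5,-1.28,0,0,8.78],[0.6,48.2,-26.5,-1.28,0,0,8.78],[0.6,48.2,-26.5,-1.28,0,0,8.78],[0.6,48.2,-26.5,-1.28,0,0,8.78]]]'

```text
t: 0.82
ee_pos: [415.1, -358.2, 233.0]
orientation: [0.213, 1.56, -0.213]
ft_force: [0.4, -0.5, 0.8]
width: 87.7
```

```bash
python3 - <<'E'
from h import *
goto([566,-205,230],0)
E
```

```text
t 0.82 at [ 415.1 -358.2  233. ] yaw -0.271 q [-0.73  0.32  1.8   0.    1.02 -0.46] | shift cm [ 0.3  18.8  10.44] turn [-0.271 -0.    -0.   ]
```

Call:
servo_tool --plan '[[[0.3,18.8,10.4,-0.27,0,0,8.78],[0.3,18.8,10.4,-0.27,0,0,8.78],[0.3,18.8,10.4,-0.27,0,0,8.78],[0.3,18.8,10.4,-0.27,0,0,8.78],[0.3,18.8,10.4,-0.27,0,0,8.78],[0.3,18.8,10.4,-0.27,0,0,8.78],[0.3,18.8,10.4,-0.27,0,0,8.78],[0.3,18.8,10.4,-0.27,0,0,8.78]]]'

```text
t: 1.48
ee_pos: [565.0, -207.4, 229.6]
orientation: [0.004, 1.572, -0.004]
ft_force: [-0.4, 0.1, 0.0]
width: 87.6
```

```bash
python3 - <<'E'
from h import *
goto([504,286,250],1.33)
import pickle
c=ctrl.calibration('wrist'); pickle.dump(c,open('w1.pkl','wb'))
im=ctrl.get_image('wrist'); cv2.imwrite('pics/w1.png',im[:,:,::-1])
E
```

```text
t 1.48 at [ 565.  -207.4  229.6] yaw -0.006 q [-0.37  0.4   1.69 -0.    1.06 -0.37] | shift cm [-2.04 49.31 -6.38] turn [-1.336e+00 -1.000e-03 -1.000e-03]
```

View pics/w1.png

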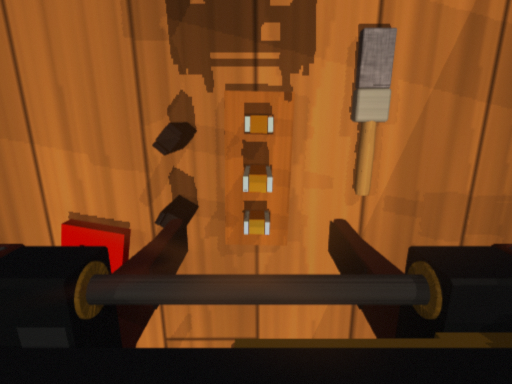

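```bash
python3 - <<'E'
from h import *
im=cv2.imread('pics/w1.png')
cv2.imwrite('pics/w1c.png',cv2.resize(im[80:250,210:310],None,fx=5,fy=3.5*5/5,interpolation=cv2.INTER_CUBIC)) if 0 else cv2.imwrite('pics/w1c.png',cv2.resize(im[150:240,215:305],None,fx=6.5,fy=6.5,interpolation=cv2.INTER_CUBIC))
E
```

```text
(no output)
```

View pics/w1c.png

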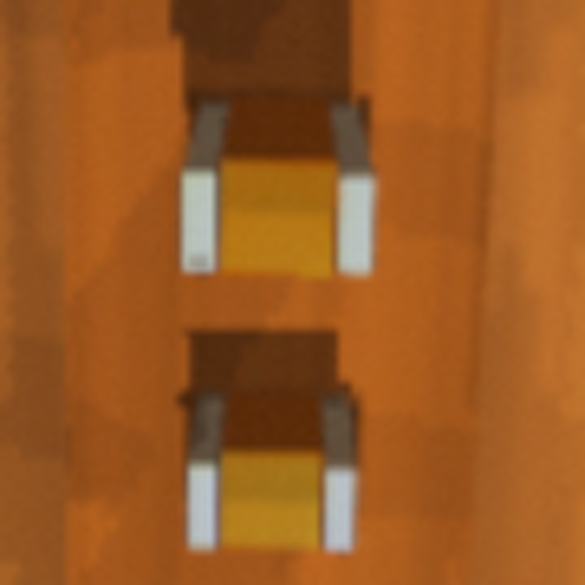

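The upper cell in this crop is the tall one. Its top corners are at about (182,171), (375,177), (374,273) and (181,270) in crop pixels.

```bash
python3 - <<'E'
from h import *
import pickle
c=pickle.load(open('w1.pkl','rb'));s=ctrl.calibration('scene');d=ctrl.calibration('side')
f=lambda x,y,k,u,v:((x+.5)/k+u-.5,(y+.5)/k+v-.5)
P=np.array([onz(c,f(*p,6.5,215,150),84) for p in [(182,171),(375,177),(374,273),(181,270)]]);print(P.round(1),P.mean(0))
m=ray(c,f(278,223,6.5,215,150))
print(tri([m,ray(s,f(297,306,8,155,170))]),tri([m,ray(d,f(206,160,7,215,130))]),tri([m,ray(s,f(297,306,8,155,170)),ray(d,f(206,160,7,215,130))]))
for uv in [(259,124),(258,222)]: print(onz(c,uv,54))
E
```

```text
[[ 548.8 -194.8   84. ]
 [ 580.3 -196.    84. ]
 [ 580.2 -212.1   84. ]
 [ 548.3 -211.4   84. ]] [ 564.39895303 -203.58022799   84.        ]
(array([ 564.45991143, -202.44318712,   85.39501009]), [np.float64(0.791022037556014), np.float64(0.7910220375559547)]) (array([ 565.78171435, -203.82331865,   81.83066589]), [np.float64(1.4115110311146941), np.float64(1.4115110311147732)]) (array([ 565.15558478, -202.24537596,   84.11837249]), [np.float64(1.4721978815109718), np.float64(1.1825545709176657), np.float64(2.0512044976939405)])
[ 566.52863073 -141.88849999   54.        ]
[ 564.81205791 -257.96413506   54.        ]
```

Call:
servo_tool --plan '[[[-2,49.3,-6.4,-1.34,0,0,8.78],[-2,49.3,-6.4,-1.34,0,0,8.78],[-2,49.3,-6.4,-1.34,0,0,8.78],[-2,49.3,-6.4,-1.34,0,0,8.78],[-2,49.3,-6.4,-1.34,0,0,8.78],[-2,49.3,-6.4,-1.34,0,0,8.78],[-2,49.3,-6.4,-1.34,0,0,8.78],[-2,49.3,-6.4,-1.34,0,0,8.78]]]'

```text
t: 2.2
ee_pos: [524.1, 122.8, 243.8]
orientation: [-0.777, 1.428, 0.776]
ft_force: [1.0, -0.4, -0.1]
width: 88.3
```

```bash
python3 - <<'E'
from h import *
goto([504,286,250],1.33)
E
```

```text
t 2.2 at [524.1 122.8 243.8] yaw 0.996 q [ 0.21  0.29  1.82 -0.    1.04 -0.79] | shift cm [-0.63 10.56 12.61] turn [-0.334 -0.     0.   ]
```

Call:
servo_tool --plan '[[[-0.6,10.6,12.6,-0.33,0,0,8.78],[-0.6,10.6,12.6,-0.33,0,0,8.78],[-0.6,10.6,12.6,-0.33,0,0,8.78],[-0.6,10.6,12.6,-0.33,0,0,8.78],[-0.6,10.6,12.6,-0.33,0,0,8.78],[-0.6,10.6,12.6,-0.33,0,0,8.78],[-0.6,10.6,12.6,-0.33,0,0,8.78],[-0.6,10.6,12.6,-0.33,0,0,8.78]]]'

```text
t: 2.87
ee_pos: [505.2, 284.3, 249.3]
orientation: [-1.023, 1.318, 1.023]
ft_force: [-0.6, -0.3, 0.0]
width: 87.5
```

```bash
python3 - <<'E'
from h import *
goto([504,286,250],1.33)
import pickle
c=ctrl.calibration('wrist'); pickle.dump(c,open('w2.pkl','wb'))
im=ctrl.get_image('wrist'); cv2.imwrite('pics/w2.png',im[:,:,::-1])
E
```

```text
t 2.87 at [505.2 284.3 249.3] yaw 1.32 q [ 0.49  0.34  1.72 -0.    1.08 -0.83] | shift cm [-0.07  0.16  0.13] turn [-0.01  -0.001 -0.   ]
```

View pics/w2.png

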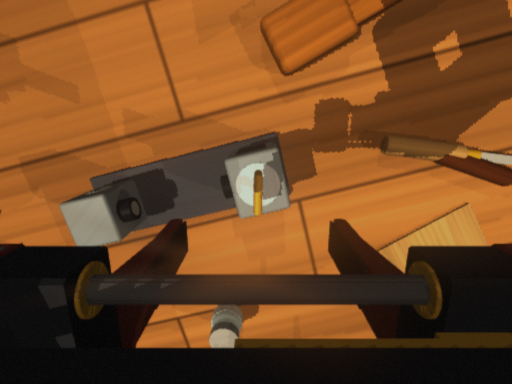

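```bash
python3 - <<'E'
from h import *
im=cv2.imread('pics/w2.png')
cv2.imwrite('pics/w2c.png',cv2.resize(im[135:235,210:310],None,fx=6,fy=6,interpolation=cv2.INTER_CUBIC))
hsv=cv2.cvtColor(im,cv2.COLOR_BGR2HSV)
print(hsv[200:215:3,258],hsv[172:195:4,258])
E
```

```text
[[ 21 206 201]
 [ 20 205 203]
 [ 20 205 202]
 [ 20 206 203]
 [ 20 206 201]] [[ 17 173  84]
 [ 17 187 120]
 [ 16 189 124]
 [ 17 191 127]
 [ 17 191 127]
 [ 19 199 169]]
```

View pics/w2c.png

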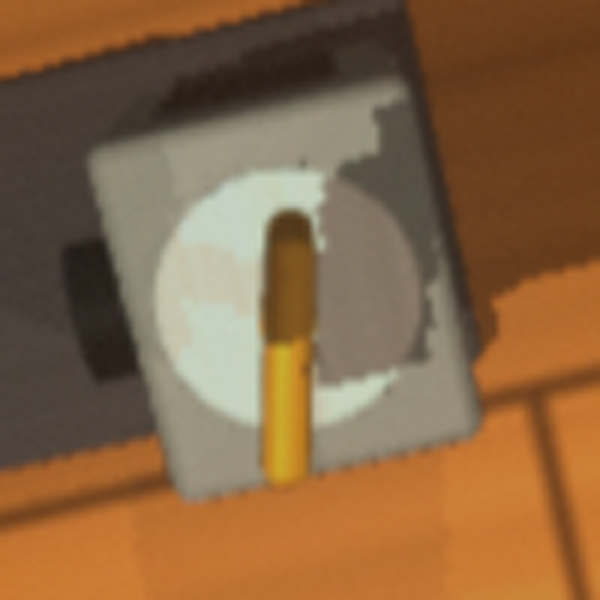

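```bash
python3 - <<'E'
from h import *
import pickle
c=pickle.load(open('w2.pkl','rb'));s=ctrl.calibration('scene');d=ctrl.calibration('side')
f=lambda x,y,k=6,u=210,v=135:((x+.5)/k+u-.5,(y+.5)/k+v-.5)
P=np.array([onz(c,f(*p),148) for p in [(262,342),(312,342),(308,482),(263,482)]]);print(P.round(1),P.mean(0))
a=P[:2].mean(0);b=P[2:].mean(0);v=b-a;print('len',np.linalg.norm(v),'ang',np.arctan2(v[1],v[0]))
P=np.array([onz(c,f(*p),100) for p in [(92,160),(408,78),(478,428),(190,498)]]);print(P.round(1),P.mean(0))
e=(P[2]-P[1]+P[3]-P[0]);print('bench x ang',np.arctan2(e[1],e[0]))
g=lambda x,y:f(x,y,4,215,205)
print(tri([ray(c,f(287,411)),ray(d,g(116,295))]))
print(tri([ray(c,f(285,289)),ray(s,f(285,289))])[0] if 0 else '')
sm=np.mean([(524,98),(655,100),(667,230),(533,230)],0)
lm=np.mean([(92,160),(408,78),(478,428),(190,498)],0)
print('lamp',tri([ray(c,f(*lm)),ray(s,f(*sm,7,265,170))]),tri([ray(c,f(*lm)),ray(d,g(115.5,359.5))]))
E
```

```text
[[498.1 282.3 148. ]
 [500.  289.7 148. ]
 [521.6 283.6 148. ]
 [519.9 276.8 148. ]] [509.90532981 283.09631529 148.        ]
len 22.477530501913794 ang -0.2607242804400334
[[470.2 257.7 100. ]
 [470.  315.1 100. ]
 [535.3 312.9 100. ]
 [535.4 258.  100. ]] [502.70556081 285.94156211 100.        ]
bench x ang -0.01500502778472769
(array([507.45158392, 283.85127068, 144.69913068]), [np.float64(3.1260859069416123), np.float64(3.1260859069417437)])

lamp (array([502.89056362, 286.36144327,  95.96499852]), [np.float64(0.4912245718587098), np.float64(0.4912245718587099)]) (array([503.81447906, 285.6787663 ,  94.02916357]), [np.float64(0.6858582838462186), np.float64(0.68585828384626)])
```

```bash
python3 - <<'E'
from h import *
import pickle
c=pickle.load(open('w2.pkl','rb'));d=ctrl.calibration('side')
f=lambda x,y,k=6,u=210,v=135:((x+.5)/k+u-.5,(y+.5)/k+v-.5)
for y0 in (210,225,240):
  a=onz(c,f(289,y0),148);b=onz(c,f(286,482),148);v=b-a;print(y0,np.linalg.norm(v),'ang',np.arctan2(v[1],v[0]),(a+b)/2)
m=onz(c,f(286,482),148)
g=lambda x,y:f(x,y,4,215,205)
print(tri([ray(c,f(286,482)),ray(d,g(79,285))]),tri([ray(c,f(289,235)),ray(d,g(152,309))]))
E
```

```text
210 42.79298199745809 ang -0.2609481538907134 [500.11138382 285.79485458 148.        ]
225 40.525914642493994 ang -0.26155856767496444 [501.20973737 285.51435568 148.        ]
240 38.24846127627576 ang -0.2622446421082913 [502.31313099 285.23256964 148.        ]
(array([523.10499103, 279.65493942, 142.12318923]), [np.float64(0.363315867482665), np.float64(0.36331586748265465)]) (array([485.24946994, 289.95010126, 142.30127692]), [np.float64(1.10550230164957), np.float64(1.10550230164953)])
```

```bash
python3 - <<'E'
from h import *
goto([502.3,285.8,132],1.31)
E
```

```text
t 2.92 at [505.3 284.4 249.4] yaw 1.32 q [ 0.49  0.34  1.72 -0.    1.08 -0.83] | shift cm [11.74  0.33  0.07] turn [ 0.01  -0.001 -0.   ]
```

Call:
servo_tool --plan '[[[3,0.3,0.1,0.01,0,0,4],[6,0.3,0.1,0.01,0,0,4],[9,0.3,0.1,0.01,0,0,4],[11,0.3,0.1,0.01,0,0,4],[11.7,0.3,0.1,0.01,0,0,4],[11.7,0.3,0.1,0.01,0,0,4],[11.7,0.3,0.1,0.01,0,0,4]]]'

```text
t: 3.5
ee_pos: [503.0, 287.6, 133.0]
orientation: [-1.016, 1.32, 1.016]
ft_force: [-0.4, -0.4, 0.4]
width: 45.1
```

```bash
python3 - <<'E'
from h import *
goto([502.3,285.8,132],1.31)
im=ctrl.get_image('side'); cv2.imwrite('pics/s3.png',cv2.resize(im[190:350,180:320,::-1],None,fx=4,fy=3.7))
im=ctrl.get_image('wrist'); cv2.imwrite('pics/w3.png',im[:,:,::-1])
E
```

```text
t 3.5 at [503.  287.6 133. ] yaw 1.312 q [ 0.5   0.49  1.8  -0.    0.85 -0.81] | shift cm [ 0.1   0.02 -0.19] turn [0.002 0.    0.   ]
```

View pics/s3.png

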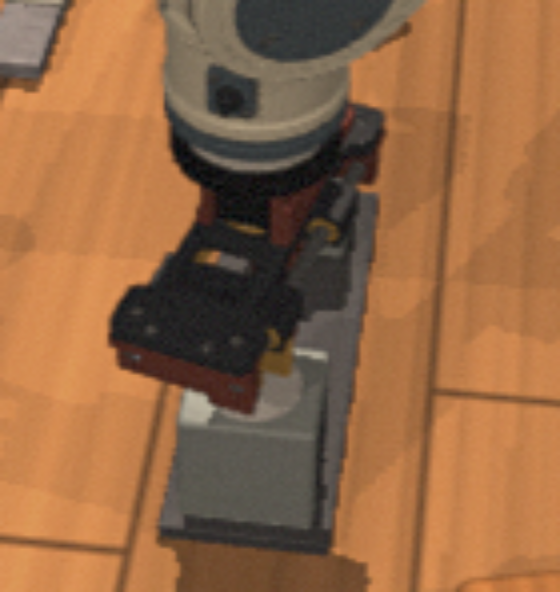

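View pics/w3.png

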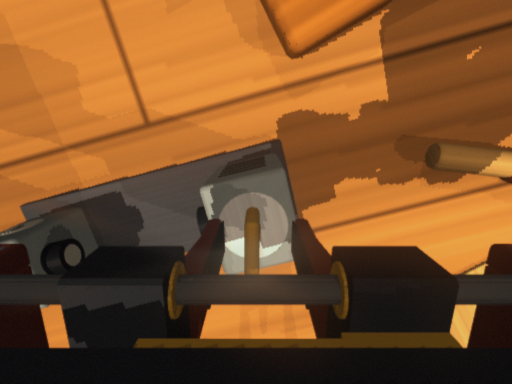

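Call:
servo_tool --plan '[[[0.1,0,-0.2,0,0,0,4],[0.1,0,-0.2,0,0,0,4],[0.1,0,-0.2,0,0,0,0],[0.1,0,-0.2,0,0,0,0],[0.1,0,-0.2,0,0,0,0],[0.1,0,-0.2,0,0,0,0],[0.1,0,-0.2,0,0,0,0],[0.1,0,-0.2,0,0,0,0]]]'

```text
t: 4.27
ee_pos: [501.4, 285.3, 131.3]
orientation: [-1.019, 1.322, 1.017]
ft_force: [-0.5, -5.5, 1.9]
width: 7.9
```

Call:
servo_tool --plan '[[[0,0,0,0.12,0,0,0],[0,0,0,0.24,0,0,0],[0,0,0,0.36,0,0,0],[0,0,0,0.48,0,0,0],[0,0,0,0.6,0,0,0],[0,0,0,0.72,0,0,0],[0,0,0,0.84,0,0,0],[0,0,0,0.95,0,0,0]]]'

```text
t: 4.93
ee_pos: [502.5, 286.5, 131.4]
orientation: [-0.28, 1.551, 0.28]
ft_force: [3.6, 0.4, -3.8]
width: 8.2
```

```bash
python3 - <<'E'
from h import *
goto([502.3,285.8,132])
o=ctrl.get_obs();print(o['ft_force'],o['moment'],o['width'])
E
```

```text
t 4.93 at [502.5 286.5 131.4] yaw 0.357 q [ 0.5   0.5   1.8  -0.    0.84  0.14] | shift cm [-0.06 -0.06 -0.05] turn [-0.     0.002  0.   ]
[ 3.56389523  0.42250167 -3.796902  ] [ 0.06643612 -0.66400674  0.07683188] 8.194987546850065
```

Forces are low and the grip followed the turn. I'll let go and regrasp before the next partial turn.

Call:
servo_tool --plan '[[[0,0,0,0,0,0,2.5],[0,0,0,0,0,0,2.5],[0,0,0,0,0,0,2.5],[0,0,0,0,0,0,2.5]]]'

```text
t: 5.27
ee_pos: [501.6, 286.2, 131.4]
orientation: [-0.287, 1.552, 0.287]
ft_force: [0.2, -0.3, 0.3]
width: 24.7
```

```bash
python3 - <<'E'
from h import *
goto([502.3,285.8,132])
im=ctrl.get_image('wrist'); cv2.imwrite('pics/w4.png',im[:,:,::-1])
E
```

```text
t 5.27 at [501.6 286.2 131.4] yaw 0.365 q [0.5  0.5  1.8  0.   0.84 0.13] | shift cm [-0.06 -0.06  0.05] turn [ 0. -0.  0.]
```

View pics/w4.png

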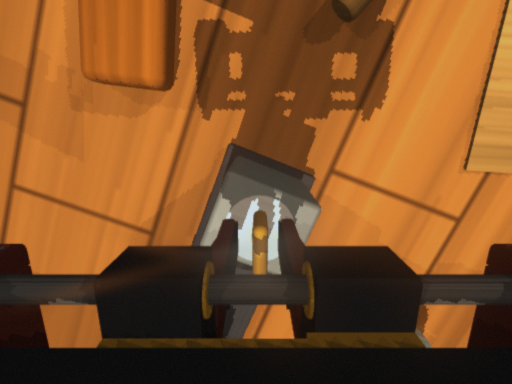

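The key turned with the jaws and stayed there when released: the wing stands upright in the picture at about (260,240). Next is the second turn.

Call:
servo_tool --plan '[[[0,0,0,0,0,0,0],[0,0,0,0,0,0,0],[0,0,0,0,0,0,0],[0,0,0,0,0,0,0]]]'

```text
t: 5.65
ee_pos: [502.5, 286.6, 131.6]
orientation: [-0.285, 1.55, 0.285]
ft_force: [3.6, 1.2, -1.7]
width: 7.6
```

Call:
servo_tool --plan '[[[0,0,0,0.12,0,0,0],[0,0,0,0.24,0,0,0],[0,0,0,0.36,0,0,0],[0,0,0,0.48,0,0,0],[0,0,0,0.6,0,0,0],[0,0,0,0.72,0,0,0],[0,0,0,0.84,0,0,0],[0,0,0,0.95,0,0,0]]]'

```text
t: 6.32
ee_pos: [504.3, 286.4, 131.7]
orientation: [0.465, 1.516, -0.462]
ft_force: [10.7, -2.0, -6.6]
width: 8.2
```

Call:
servo_tool --plan '[[[0,0,0,0,0,0,2.5],[0,0,0,0,0,0,2.5],[0,0,0,0,0,0,2.5],[0,0,0,0,0,0,2.5]]]'

```text
t: 6.65
ee_pos: [501.4, 286.2, 131.4]
orientation: [0.459, 1.522, -0.46]
ft_force: [0.5, -0.0, 0.1]
width: 24.6
```

```bash
python3 - <<'E'
from h import *
goto([502.3,285.8,132])
im=ctrl.get_image('wrist'); cv2.imwrite('pics/w5.png',im[:,:,::-1])
E
```

```text
t 6.65 at [501.4 286.2 131.4] yaw -0.586 q [0.5  0.5  1.81 0.   0.84 1.08] | shift cm [-0.06  0.02  0.1 ] turn [ 0.    -0.001  0.001]
```

View pics/w5.png

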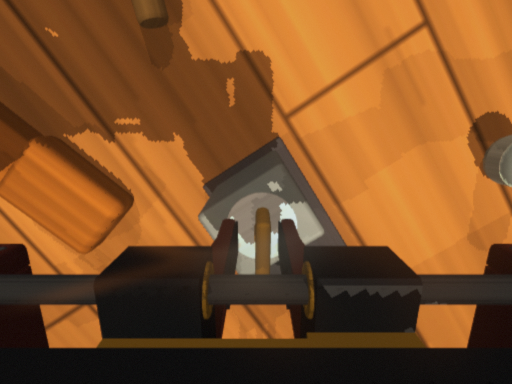

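Call:
servo_tool --plan '[[[0,0.2,0.25,0,0,0,2.5],[0,0.2,0.25,0,0,0,0],[0,0.2,0.25,0,0,0,0],[0,0.2,0.25,0,0,0,0],[0,0.2,0.25,0,0,0,0]]]'

```text
t: 7.12
ee_pos: [504.8, 286.7, 131.4]
orientation: [0.46, 1.522, -0.46]
ft_force: [-1.6, 1.5, -0.1]
width: 7.8
```

Call:
servo_tool --plan '[[[0,0,0,0.12,0,0,0],[0,0,0,0.24,0,0,0],[0,0,0,0.36,0,0,0],[0,0,0,0.48,0,0,0],[0,0,0,0.6,0,0,0],[0,0,0,0.72,0,0,0],[0,0,0,0.8,0,0,0],[0,0,0,0.86,0,0,0]]]'

```text
t: 7.78
ee_pos: [505.7, 285.1, 131.4]
orientation: [1.119, 1.261, -1.12]
ft_force: [3.6, -7.2, -0.1]
width: 8.4
```

```bash
python3 - <<'E'
from h import *
goto([502.3,285.8,132])
o=ctrl.get_obs();print(o['ft_force'],o['moment'],o['width'],o['joint_torque'])
E
```

```text
t 7.78 at [505.7 285.1 131.4] yaw -1.45 q [ 0.49  0.5   1.8  -0.    0.84  1.95] | shift cm [-0.06 -0.33 -0.11] turn [ 0.     0.002 -0.001]
[ 3.62056526 -7.18294822 -0.07986318] [-1.36584091 -0.65859628  0.07542412] 8.402225836326902 [  5.0492245  -53.25566411 -21.84239566   2.05079533  -0.13786585
  -0.49318381]
```

Call:
servo_tool --plan '[[[0,0,0,0.05,0,0,0],[0,0,0,0.1,0,0,0],[0,0,0,0.13,0,0,0],[0,0,0,0.16,0,0,0],[0,0,0,0.16,0,0,0]]]'

```text
t: 8.2
ee_pos: [505.7, 284.8, 131.4]
orientation: [1.235, 1.189, -1.237]
ft_force: [3.6, -9.8, 0.4]
width: 7.9
```

```bash
python3 - <<'E'
from h import *
goto([502.3,285.8,132])
o=ctrl.get_obs();print(o['ft_force'],o['moment'],o['width'],o['joint_torque'])
E
```

```text
t 8.2 at [505.7 284.8 131.4] yaw -1.608 q [ 0.49  0.5   1.8  -0.    0.85  2.1 ] | shift cm [-0.06 -0.35 -0.09] turn [ 0.     0.003 -0.001]
[ 3.55336213 -9.76664481  0.4005367 ] [-1.58021519 -0.67991346  0.07934109] 7.9485624938100425 [  5.7915853  -53.08036566 -22.00779855   2.21652947  -0.26070287
   0.40025784]
```

Call:
servo_tool --plan '[[[0,0,0,0.03,0,0,0],[0,0,0,0.06,0,0,0],[0,0,0,0.09,0,0,0],[0,0,0,0.09,0,0,0]]]'

```text
t: 8.53
ee_pos: [505.7, 284.6, 131.4]
orientation: [1.299, 1.144, -1.302]
ft_force: [4.0, -8.5, 0.2]
width: 8.2
```

```bash
python3 - <<'E'
from h import *
goto([502.3,285.8,132])
o=ctrl.get_obs();print(o['ft_force'],o['moment'],o['width'],o['joint_torque'])
E
```

```text
t 8.53 at [505.7 284.6 131.4] yaw -1.697 q [ 0.49  0.5   1.8  -0.    0.85  2.19] | shift cm [-0.06 -0.35 -0.07] turn [ 0.     0.003 -0.001]
[ 4.04941536 -8.53369727  0.18079567] [-1.61749796 -0.7158465   0.44705069] 8.180238867423057 [  5.40394217 -52.96184421 -22.07949042   2.58347645  -0.34434641
   0.87725725]
```

The moment about z rose from 0.08 to 0.45 N m, which means the hard stop is reached. Now I'll let go and lift.

Call:
servo_tool --plan '[[[0,0,0,0,0,0,3],[0,0,0,0,0,0,3],[0,0,0,0,0,0,3],[0,0,0,0,0,0,4],[-4,0,0,0,0,0,4],[-8,0,0,0,0,0,5],[-12,0,0,0,0,0,6],[-12,0,0,0,0,0,7]]]'

```text
t: 9.2
ee_pos: [508.6, 288.9, 259.5]
orientation: [1.312, 1.144, -1.29]
ft_force: [1.0, 1.1, 0.3]
width: 56.3
```

```bash
python3 - <<'E'
from h import *
import pickle
goto([564.5,-203,170],-0.03)
c=ctrl.calibration('wrist'); pickle.dump(c,open('w6.pkl','wb'))
im=ctrl.get_image('wrist')[:,:,::-1]; cv2.imwrite('pics/w6.png',im)
E
```

```text
t 9.2 at [508.6 288.9 259.5] yaw -1.697 q [0.5  0.33 1.71 0.   1.09 2.19] | shift cm [ 8.7  11.62 48.16] turn [-1.667  0.003 -0.014]
```

View pics/w6.png

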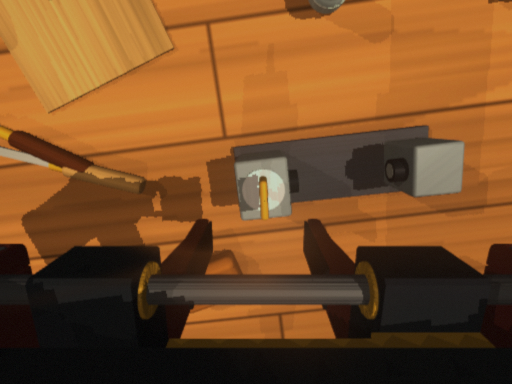

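```bash
python3 - <<'E'
from h import *
im=cv2.imread('pics/w6.png')
cv2.imwrite('pics/w6c.png',cv2.resize(im[150:230,225:310],None,fx=7,fy=7,interpolation=cv2.INTER_CUBIC))
cv2.imwrite('pics/w6d.png',cv2.resize(im[120:220,380:480],None,fx=6,fy=6,interpolation=cv2.INTER_CUBIC))
E
```

```text
(no output)
```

View pics/w6c.png

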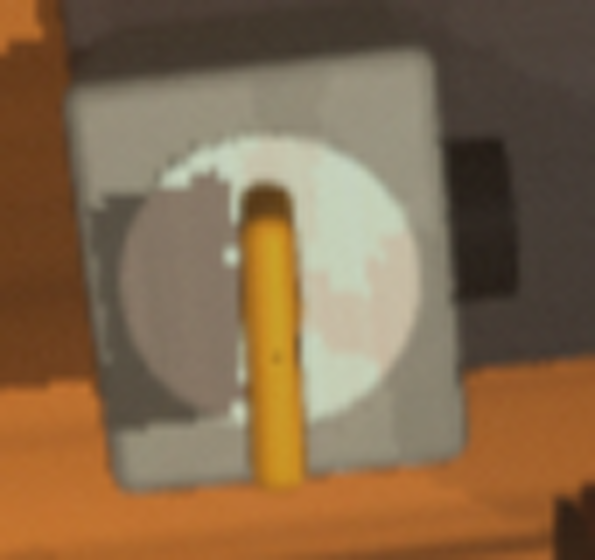

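View pics/w6d.png

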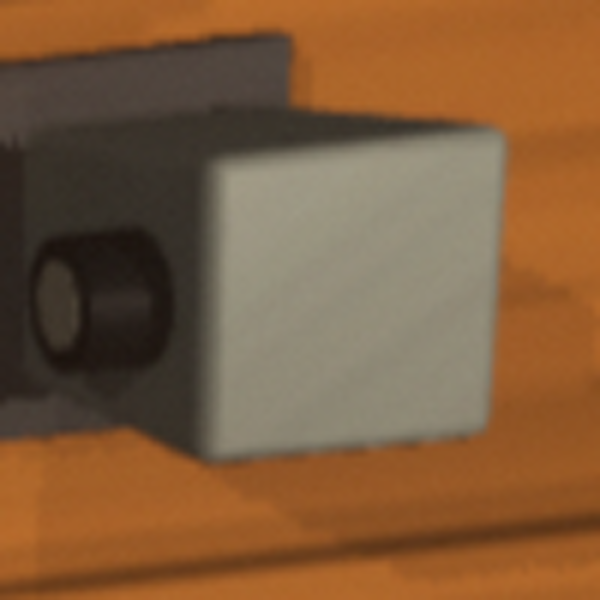

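```bash
python3 - <<'E'
from h import *
import pickle
c=pickle.load(open('w6.pkl','rb'));c2=pickle.load(open('w2.pkl','rb'))
f=lambda x,y,k,u,v:((x+.5)/k+u-.5,(y+.5)/k+v-.5)
fl=lambda p:f(*p,7,225,150); fs=lambda p:f(*p,6,380,120)
K=[onz(c,fl(p),148) for p in [(241,220),(295,220),(304,487),(258,488)]]
a=(K[0]+K[1])/2;b=(K[2]+K[3])/2;v=b-a;print('wing len',np.linalg.norm(v),np.arctan2(v[1],v[0]),'mid',(a+b)/2)
L=np.array([onz(c,fl(p),100) for p in [(70,88),(435,50),(466,458),(122,490)]]);print('lamp',L.round(1),L.mean(0))
e=L[2]-L[1]+L[3]-L[0];print('lamp x ang',np.arctan2(e[1],e[0]))
S=np.array([onz(c,fs(p),95) for p in [(213,160),(503,128),(488,432),(207,462)]]);print('sens',S.round(1),S.mean(0))
e=L.mean(0)-S.mean(0);print('beam ang from y',np.arctan2(e[0],e[1]))
u=e/np.linalg.norm(e); 
f2=lambda p:f(*p,6,210,135)
l2=np.mean([(92,160),(408,78),(478,428),(190,498)],0); l6=np.mean([(70,88),(435,50),(466,458),(122,490)],0)
print('lamp tri wrist-wrist',tri([ray(c,fl(l6)),ray(c2,f2(l2))]))
E
```

```text
wing len 38.01456945936315 3.068149603445892 mid [503.9118611  284.76211092 148.        ]
lamp [[537.9 312.3 100. ]
 [536.7 254.9 100. ]
 [469.6 256.6 100. ]
 [471.  313.5 100. ]] [503.81627346 284.32474758 100.        ]
lamp x ang 3.1207998841307223
sens [[530.  113.9  95. ]
 [529.3  62.   95. ]
 [472.   61.9  95. ]
 [472.6 114.5  95. ]] [500.98926533  88.05728552  95.        ]
beam ang from y 0.014402859314927794
lamp tri wrist-wrist (array([503.20854391, 285.03851196,  93.13486127]), [np.float64(0.7229989674098513), np.float64(0.7229989674098829)])
```

The wing now lies at −0.073 rad against the bench at −0.021. That puts the key at about 3.19 rad, so it is fully wound and released. On to the cell.

Call:
servo_tool --plan '[[[3,11.6,48.2,-1.67,0,0,8.5],[3,11.6,48.2,-1.67,0,0,8.5],[3,11.6,48.2,-1.67,0,0,8.5],[3,11.6,48.2,-1.67,0,0,8.5],[3,11.6,48.2,-1.67,0,0,8.5],[3,11.6,48.2,-1.67,0,0,8.5],[3,11.6,48.2,-1.67,0,0,8.5],[3,11.6,48.2,-1.67,0,0,8.5]]]'

```text
t: 9.92
ee_pos: [538.3, -18.4, 231.7]
orientation: [0.605, 1.487, -0.605]
ft_force: [0.2, 0.6, -0.5]
width: 84.8
```

```bash
python3 - <<'E'
from h import *
goto([564.5,-203,200],-0.03)
E
```

```text
t 9.92 at [538.3 -18.4 231.7] yaw -0.774 q [-0.06  0.3   1.82  0.    1.01  0.72] | shift cm [  3.16 -11.37  14.78] turn [-0.744 -0.002  0.   ]
```

Call:
servo_tool --plan '[[[2,-11.4,14.8,-0.74,0,0,8.5],[2,-11.4,14.8,-0.74,0,0,8.5],[2,-11.4,14.8,-0.74,0,0,8.5],[2,-11.4,14.8,-0.74,0,0,8.5],[3.1,-11.4,14.8,-0.74,0,0,8.5],[3.1,-11.4,14.8,-0.74,0,0,8.5],[3.1,-11.4,14.8,-0.74,0,0,8.5],[3.1,-11.4,14.8,-0.74,0,0,8.5]]]'

```text
t: 10.58
ee_pos: [563.5, -201.7, 200.7]
orientation: [0.034, 1.573, -0.033]
ft_force: [0.2, 0.6, -0.8]
width: 84.9
```

Call:
servo_tool --plan '[[[0,0,0,0,0,0,8.5],[0,0,0,0,0,0,8.5]]]'

```text
t: 10.75
ee_pos: [564.3, -200.9, 202.1]
orientation: [0.032, 1.571, -0.032]
ft_force: [0.5, 0.2, 0.1]
width: 85.0
```

```bash
python3 - <<'E'
from h import *
import pickle
goto([564.5,-203,55],-0.03)
c=ctrl.calibration('wrist'); pickle.dump(c,open('w7.pkl','wb'))
im=ctrl.get_image('wrist')[:,:,::-1]; cv2.imwrite('pics/w7.png',im)
x,y=np.int32(proj(c,[564.5,-203,84]))
print(x,y)
cv2.imwrite('pics/w7c.png',cv2.resize(im[y-40:y+40,x-45:x+45],None,fx=7,fy=7,interpolation=cv2.INTER_CUBIC))
E
```

```text
t 10.75 at [ 564.3 -200.9  202.1] yaw -0.041 q [-0.36  0.43  1.72  0.    1.   -0.32] | shift cm [14.7  -0.21  0.03] turn [-0.011  0.    -0.   ]
258 196
```

View pics/w7c.png

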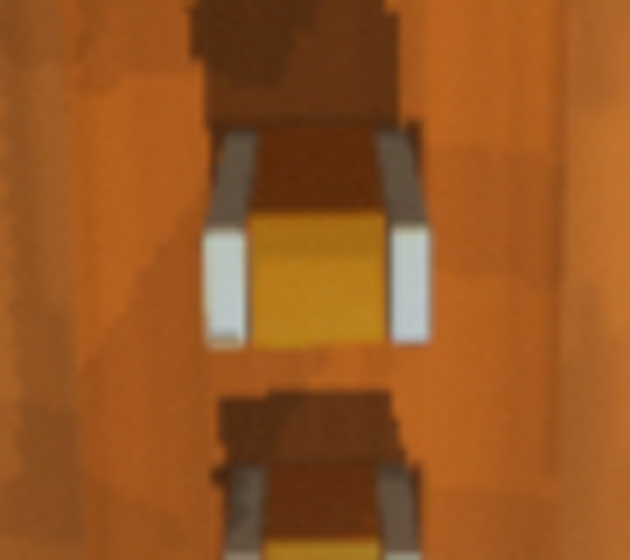

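```bash
python3 - <<'E'
from h import *
import pickle
c=pickle.load(open('w7.pkl','rb'));c1=pickle.load(open('w1.pkl','rb'))
f=lambda x,y,k=7,u=213,v=156:((x+.5)/k+u-.5,(y+.5)/k+v-.5)
q=[(203,231),(431,227),(430,341),(207,347)]
P=np.array([onz(c,f(*p),84) for p in q]);print(P.round(1),P.mean(0))
e=P[1]-P[0]+P[2]-P[3];print(np.arctan2(e[1],e[0]))
print(tri([ray(c,f(*np.mean(q,0))),ray(c1,f(278,223,6.5,215,150))]))
E
```

```text
[[ 548.7 -194.9   84. ]
 [ 580.4 -195.6   84. ]
 [ 579.8 -212.1   84. ]
 [ 548.4 -211.7   84. ]] [ 564.32840169 -203.54824801   84.        ]
-0.017664467075275435
(array([ 564.3553845 , -203.89842512,   82.49502428]), [np.float64(0.03515072568002335), np.float64(0.035150725679717165)])
```

Call:
servo_tool --plan '[[[3,-0.25,0,-0.02,0,0,6],[6,-0.25,0,-0.02,0,0,6],[9,-0.25,0,-0.02,0,0,6],[9,-0.25,0,-0.02,0,0,6],[9,-0.25,0,-0.02,0,0,6]]]'

```text
t: 11.22
ee_pos: [563.4, -203.4, 111.3]
orientation: [0.016, 1.574, -0.015]
ft_force: [0.8, -1.2, 0.8]
width: 60.2
```

```bash
python3 - <<'E'
from h import *
goto([564.3,-203.5,55],-0.02)
im=ctrl.get_image('wrist')[:,:,::-1]; cv2.imwrite('pics/w8.png',im)
E
```

```text
t 11.22 at [ 563.4 -203.4  111.3] yaw -0.02 q [-0.37  0.55  1.76  0.    0.83 -0.35] | shift cm [ 5.63 -0.01  0.11] turn [ 0.    -0.003 -0.001]
```

View pics/w8.png

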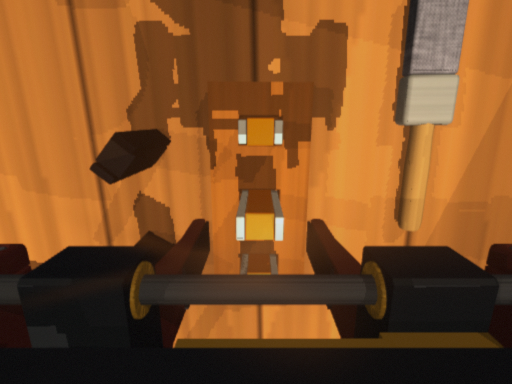

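The cell at columns 237–283 is centred between the fingers at 209–307, so I can go down and close on it.

Call:
servo_tool --plan '[[[2,0,0.1,0,0,0,6],[4,0,0.1,0,0,0,6],[5.6,0,0.1,0,0,0,6],[5.6,0,0.1,0,0,0,6],[5.6,0,0.1,0,0,0,6]]]'

```text
t: 11.68
ee_pos: [566.1, -204.6, 57.5]
orientation: [0.015, 1.569, -0.016]
ft_force: [-0.3, -0.3, 0.4]
width: 60.1
```

Call:
servo_tool --plan '[[[0,0,0,0,0,0,4],[0,0,0,0,0,0,4],[0,0,0,0,0,0,2.5],[0,0,0,0,0,0,2.5],[0,0,0,0,0,0,2.5],[0,0,0,0,0,0,2.5]]]'

```text
t: 12.18
ee_pos: [565.4, -204.6, 56.7]
orientation: [0.015, 1.57, -0.016]
ft_force: [0.0, 0.3, 6.1]
width: 31.8
```

```bash
python3 - <<'E'
from h import *
goto([564.3,-203.5,55],-0.02)
o=ctrl.get_obs();print(o['ft_force'],o['moment'],o['width'])
E
```

```text
t 12.18 at [ 565.4 -204.6   56.7] yaw -0.02 q [-0.37  0.64  1.77 -0.    0.73 -0.35] | shift cm [ 0.17  0.11 -0.12] turn [0.    0.001 0.   ]
[0.04271631 0.28566529 6.07308355] [-0.00950985  0.13167942 -0.04910529] 31.759449127463764
```

Call:
servo_tool --plan '[[[-1,0,0,0,0,0,2],[-2.5,0,0,0,0,0,2],[-4.5,0,0,0,0,0,2],[-7,0,0,0,0,0,2],[-9.5,0,0,0,0,0,2],[-12,0,0,0,0,0,2],[-13,0,0,0,0,0,2],[-13,0,0,0,0,0,2]]]'

```text
t: 12.85
ee_pos: [566.6, -205.0, 188.9]
orientation: [0.014, 1.566, -0.017]
ft_force: [0.1, -0.4, -1.8]
width: 32.0
```

```bash
python3 - <<'E'
from h import *
goto([502,187,190],-0.015)
im=ctrl.get_image('side')[:,:,::-1]; cv2.imwrite('pics/s9.png',im)
im=ctrl.get_image('wrist')[:,:,::-1]; cv2.imwrite('pics/w9.png',im)
E
```

```text
t 12.85 at [ 566.6 -205.   188.9] yaw -0.02 q [-0.37  0.45  1.72  0.    0.97 -0.35] | shift cm [-0.21 39.07 -7.24] turn [-0.005  0.005  0.002]
```

View pics/s9.png

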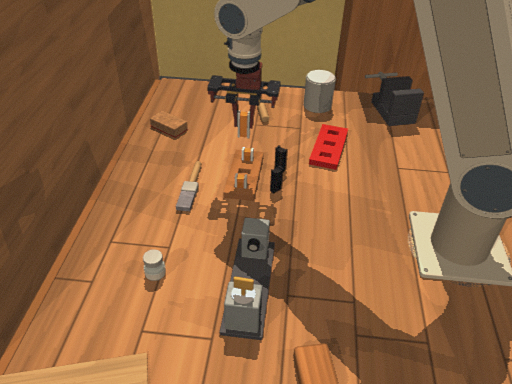

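View pics/w9.png

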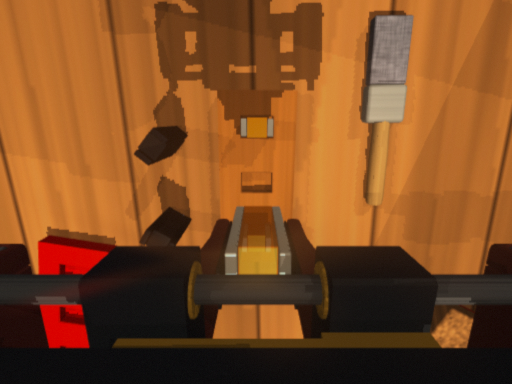

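The cell is lifted cleanly and the middle pocket is empty, with both short cells still in place. Next I'll carry it to the beam.

Call:
servo_tool --plan '[[[-0.2,3,-0.6,0,0,0,2],[-0.2,7,-1.4,0,0,0,2],[-0.2,11,-2.1,0,0,0,2],[-0.2,15,-2.8,0,0,0,2],[-0.2,19,-3.5,0,0,0,2],[-0.2,23,-4.2,0,0,0,2],[-0.2,26,-5,0,0,0,2],[-0.2,28,-5.4,0,0,0,2]]]'

```text
t: 13.62
ee_pos: [514.3, 79.1, 185.9]
orientation: [0.014, 1.575, -0.014]
ft_force: [0.4, -0.4, -0.7]
width: 32.2
```

```bash
python3 - <<'E'
from h import *
goto([502.1,186,190],-0.015)
E
```

```text
t 13.62 at [514.3  79.1 185.9] yaw -0.018 q [0.13 0.34 1.9  0.   0.91 0.15] | shift cm [-0.4  10.67 -1.41] turn [-0.003 -0.004  0.   ]
```

Call:
servo_tool --plan '[[[-0.2,3,-0.4,0,0,0,2],[-0.2,6,-0.8,0,0,0,2],[-0.2,9,-1.2,0,0,0,2],[-0.2,10.5,-1.4,0,0,0,2],[-0.2,10.5,-1.4,0,0,0,2],[-0.2,10.5,-1.4,0,0,0,2],[-0.2,10.5,-1.4,0,0,0,2]]]'

```text
t: 14.2
ee_pos: [504.0, 181.0, 188.7]
orientation: [0.015, 1.573, -0.016]
ft_force: [0.0, 0.0, -0.7]
width: 32.1
```

```bash
python3 - <<'E'
from h import *
goto([502.1,186,80.7],-0.015)
for n in ('side','wrist','scene'):
  im=ctrl.get_image(n)[:,:,::-1]; cv2.imwrite(f'pics/{n}10.png',im)
E
```

```text
t 14.2 at [504.  181.  188.7] yaw -0.02 q [ 0.32  0.36  1.86 -0.    0.92  0.34] | shift cm [10.8   0.51 -0.18] turn [-0.005 -0.002  0.001]
```

View pics/wrist10.png

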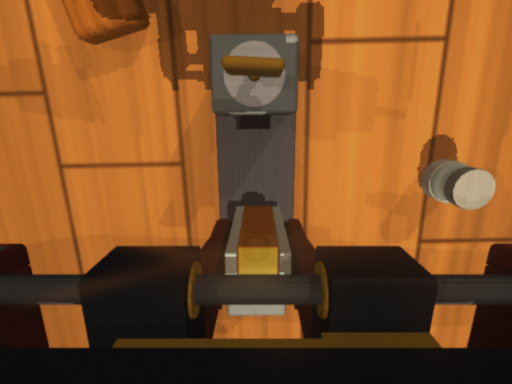

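View pics/side10.png

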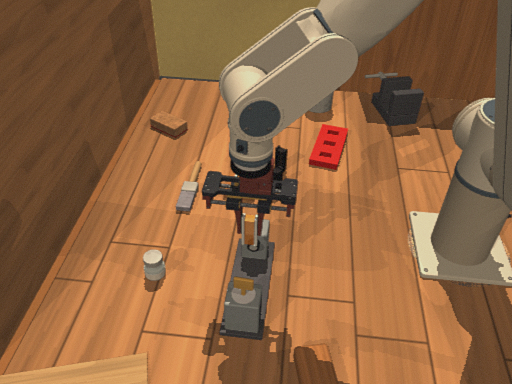

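Everything is clear below the cell, so I'll lower it between the snouts.

Call:
servo_tool --plan '[[[0,0.5,-0.2,0,0,0,2],[2,0.5,-0.2,0,0,0,2],[4,0.5,-0.2,0,0,0,2],[6,0.5,-0.2,0,0,0,2],[8,0.5,-0.2,0,0,0,2],[9.8,0.5,-0.2,0,0,0,2],[10.8,0.5,-0.2,0,0,0,2],[10.8,0.5,-0.2,0,0,0,2]]]'

```text
t: 15.02
ee_pos: [501.6, 186.2, 80.1]
orientation: [0.015, 1.574, -0.017]
ft_force: [0.0, 0.3, -0.9]
width: 31.7
```

Call:
servo_tool --plan '[[[0,0,0,0,0,0,2],[0,0,0,0,0,0,2],[0,0,0,0,0,0,2],[0,0,0,0,0,0,2]]]'

```text
t: 15.35
ee_pos: [503.5, 187.1, 83.0]
orientation: [0.016, 1.569, -0.015]
ft_force: [1.1, 0.6, -0.8]
width: 31.7
```

```bash
python3 - <<'E'
from h import *
goto([502.1,186,80.7],-0.015)
import pickle
c=ctrl.calibration('wrist'); pickle.dump(c,open('w11.pkl','wb'))
for n in ('side','wrist','scene'):
  im=ctrl.get_image(n)[:,:,::-1]; cv2.imwrite(f'pics/{n}11.png',im)
  if n=='scene': cv2.imwrite('pics/scene11c.png',cv2.resize(im[140:240,250:370],None,fx=6,fy=6,interpolation=cv2.INTER_CUBIC))
  if n=='side': cv2.imwrite('pics/side11c.png',cv2.resize(im[200:340,200:310],None,fx=4,fy=4,interpolation=cv2.INTER_CUBIC))
E
```

```text
t 15.35 at [503.5 187.1  83. ] yaw -0.02 q [0.33 0.53 1.91 0.   0.7  0.35] | shift cm [ 0.23 -0.11 -0.14] turn [-0.005  0.002 -0.001]
```

View pics/wrist11.png

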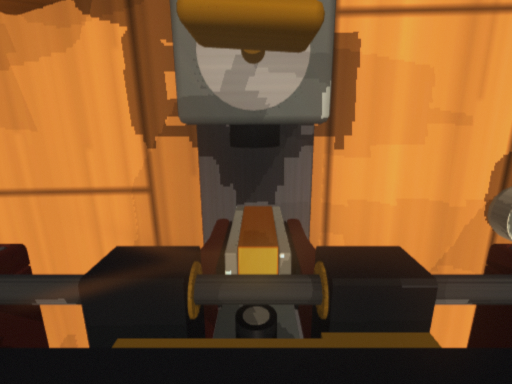

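View pics/side11c.png

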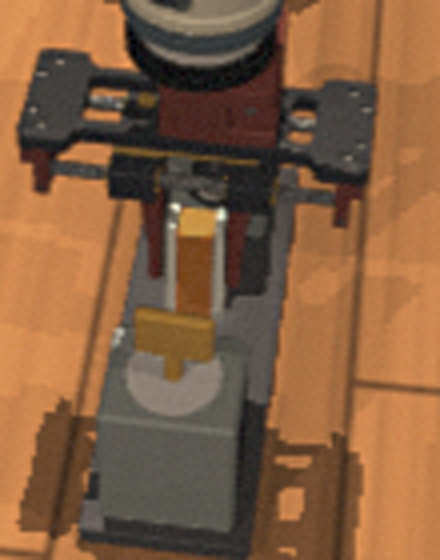

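View pics/scene11c.png

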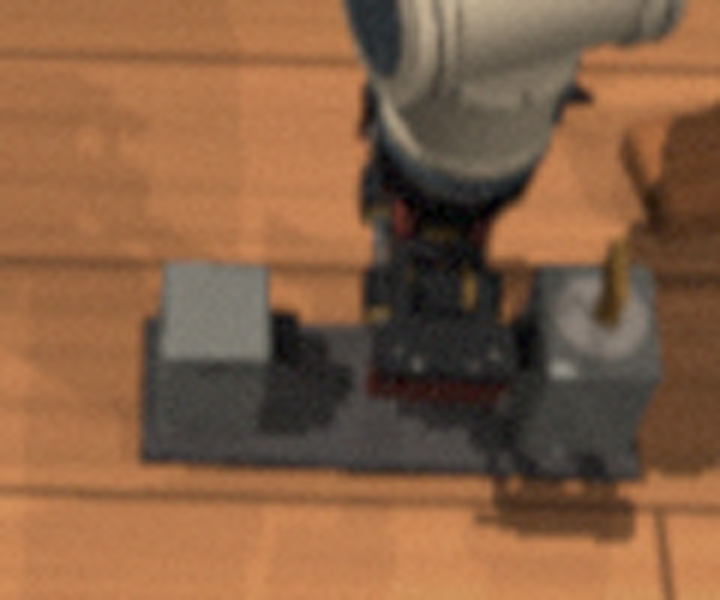

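```bash
python3 - <<'E'
from h import *
import pickle
c=pickle.load(open('w11.pkl','rb'))
im=cv2.imread('pics/wrist11.png')
cv2.imwrite('pics/w11c.png',cv2.resize(im[110:340,195:325],None,fx=4,fy=2.6*4/4) if 0 else cv2.resize(im[195:340,195:325],None,fx=4,fy=4,interpolation=cv2.INTER_CUBIC))
print('lampsnout', [onz(c,(u,146),z).round(1).tolist() for u in (230,279) for z in (70,84)])
print('senssnout', [onz(c,(u,318),70).round(1).tolist() for u in (237,257,277)])
print('celltop',[onz(c,(u,273),110).round(1).tolist() for u in (226,258,290)])
print('beam mid px',proj(c,[502.1,187,70]),proj(c,[502.1,187,108]))
E
```

```text
lampsnout [[488.9, 242.9, 70.0], [490.3, 244.1, 84.0], [516.6, 242.4, 70.0], [515.6, 243.6, 84.0]]
senssnout [[488.5, 129.2, 70.0], [501.9, 128.9, 70.0], [515.2, 128.6, 70.0]]
celltop [[488.2, 186.2, 110.0], [503.5, 185.9, 110.0], [518.9, 185.6, 110.0]]
beam mid px [255.4684773  237.36087076] [255.02624423 268.90193853]
```

View pics/w11c.png

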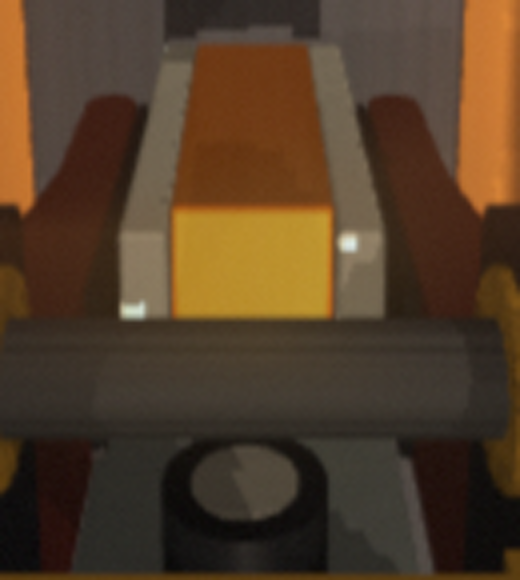

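Call:
servo_tool --plan '[[[0.1,0,-0.1,0,0,0,2],[0.2,0,-0.1,0,0,0,2],[0.2,0,-0.1,0,0,0,2],[0.2,0,-0.1,0,0,0,2],[0.2,0,-0.1,0,0,0,2],[0.2,0,-0.1,0,0,0,2],[0.2,0,-0.1,0,0,0,2],[0.2,0,-0.1,0,0,0,2]]]'

```text
t: 16.17
ee_pos: [501.8, 186.9, 79.9]
orientation: [0.016, 1.571, -0.016]
ft_force: [0.2, 0.0, -1.3]
width: 31.8
```

```bash
python3 - <<'E'
from h import *
goto([502.4,186,80.7],-0.015)
im=ctrl.get_image('scene')[:,:,::-1]; cv2.imwrite('pics/scene12.png',im)
im=ctrl.get_image('side')[:,:,::-1]; cv2.imwrite('pics/side12.png',im)
goto([502.4,186,80.7],-0.015)
o=ctrl.get_obs();print(o['qvel'].round(4),o['ft_force'],o['width'])
# static objects: diff in jar/brush/rack area vs start
a=cv2.imread('pics/side0.png');d=cv2.absdiff(a,cv2.imread('pics/side12.png')).max(2)
for n,(x,y,w,h) in dict(jar=(140,245,30,40),brush=(172,160,32,55),shorts=(230,140,30,55)).items(): print(n,(d[y:y+h,x:x+w]>30).mean().round(3))
# cell top height from side (tall cell top front edge) and cheeks
s=ctrl.calibration('side'); print(proj(s,[502.5,187,108]),proj(s,[502.5,179,108]))
print(proj(s,[502.5,195,108]))
E
```

```text
t 16.17 at [501.8 186.9  79.9] yaw -0.02 q [0.33 0.53 1.92 0.   0.69 0.35] | shift cm [-0.08 -0.09  0.06] turn [-0.005 -0.     0.   ]
t 16.27 at [501.9 186.9  80. ] yaw -0.02 q [ 0.33  0.53  1.92 -0.    0.69  0.35] | shift cm [-0.07 -0.09  0.06] turn [-0.005 -0.     0.   ]
[-0.0003 -0.002  -0.0006 -0.0003  0.0003 -0.0027] [-0.25122391  0.04720725 -1.17685919] 31.621637857719147
jar 0.0
brush 0.001
shorts 0.907
[250.43291593 253.25878429] [250.87689329 250.47920209]
[249.98380528 256.07050416]
```

```bash
python3 - <<'E'
from h import *
a=cv2.imread('pics/scene0.png');b=cv2.imread('pics/scene12.png')
cv2.imwrite('pics/cmp.png',np.hstack([cv2.resize(x[170:280,150:340],None,fx=2.1*2,fy=4) for x in (a,b)])[:, :] if 0 else np.vstack([cv2.resize(x[175:250,150:370],None,fx=3.6,fy=3.6) for x in (a,b)]))
E
```

```text
(no output)
```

View pics/cmp.png

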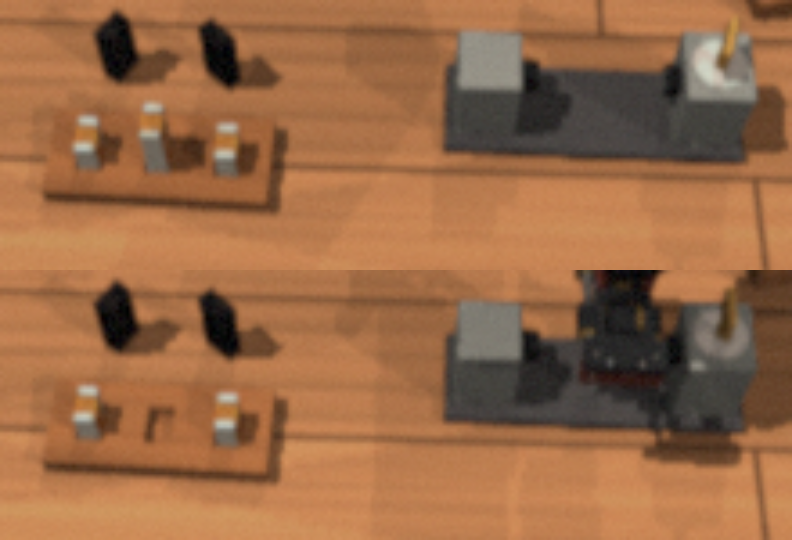

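The before and after views show the short cells and black look-alikes unmoved, the middle pocket empty, and the cell held still in the beam. I'll hand the job in.

```bash
python3 - <<'E'
from workcell import ctrl
print(ctrl.close_job())
E
```

```text
the job is handed in; nothing more can be done
None
```

I wound the key to its stop, let go of it, and handed the job in at about 16 s with the tall cell held in the light path.

- **Key:** I wound it in three grasps, and the moment at the stop rose from 0.08 to 0.45 N m. After release, the wrist view gave a key angle of about 3.19 rad.
- **Cell position:** I gripped the tall cell by its frosted faces (opening 31.8 mm, matching the 32 mm width) and lifted it out of the middle pocket. The camera put the middle of the snouts at about x 502.4, y 186 mm. At the end the tool was at about x 501.9, y 186.9 mm, which puts the window middle about 0.5 mm off the beam sideways and 1–2 mm off midway.
- **Cell height and squareness:** The window middle is at about z 69 mm, worked out from the grasp height. The jaws are within about 0.01 rad of square to the bench, the cell was still, and the wrist force was about 1 N.
- **Other objects:** The last pictures showed the short cells, jar and brush where they started.

**Disagreement:** Heights measured from pairs of views came out up to about 7 mm low for the lamp top and key. The cell in the side view read about 5 mm low as well. I took this as a shared bias, so the cell's height above the bench rests on the grasp height and the text's dimensions, not on a clean camera measurement.

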